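Hang the plywood stocking level

ROBOT

A 7-joint arm with a two-finger parallel gripper is mounted at the origin on the work surface. World frame = base frame: x ahead of the robot, y to its left, z up, the work surface at z = 0. Lengths are in m, angles in rad, forces in N, time in s.
With the tool pointing down it reaches from about 0.425 to 0.875 m from the base axis. Payload 4.7 kg.
Tool frame: the origin (TCP) lies between the finger pads; the fingertips stand 14 mm ahead of it and the grasp point (between the pads) lies 5 mm behind it; z points along the fingers, y is the line along which they close (so a half turn about z gives the same grasp; the last joint's range is limited). The gripper opens to 87 mm and grips with 3 to 60 N. Pads are 19 mm wide; open, the fingers measure 117 mm over their backs; the gripper's body (75 mm by 190 mm) begins 51 mm behind the grasp point.
Start: joints at [-1.212, 0.321, -0.07, 1.45, 0.023, 1.371, -0.057], TCP at [0.22, 0.612, 0.237] pointing down, gripper open.
Joint ranges: [-2.86, 2.86], [-0.3, 2.09], [-1.38, 1.24], [0.06, 2.45], [-1.56, 4.7], [0.09, 2.05], [-2.69, 2.69]. Speed limits (rad/s): [2.57, 2.57, 3.14, 3.14, 3.14, 3.14, 3.14].

INTERFACE

Orientations are given as a rotation vector (axis times angle).
In Python, from bench import ctrl gives the robot as it stands.
- The arm moves only by the tool step_arm, never from a script. Its argument "commands" is a list of rows, each an object with "travel": the shift along the tool's x, y, z in m, a list of three; "turn": the turn, a rotation vector about the tool's x, y, z in degrees, a list of three. A call has 1 to 5 rows; each row is the pose to reach, as a shift and turn from the pose commanded when the call began, along the tool's axes at that moment; what a row does not reach only later rows make up. A row lasts 1/10 s, in which the tool goes at most 50 mm and 8.59 degrees, less where a joint would pass 70% of its speed; a pose out of reach is approached as far as the arm can. A call with a gripper value outside its range is refused whole. "gripper" is the opening, from 0 (shut) to 1 (fully open), set as the call begins (left out, the last holds). The fingers move at their own pace and stop on an object; "force" is the grip in N (left out, the last holds). Time passes only in rows, so rows that repeat a pose let the fingers close. It gives the time, the measured TCP pose, the force, the opening and the grip force at its end, in the units of the state.
- ctrl.get_state(): the state, without advancing time (a new reading comes with each control period).
- ctrl.get_image(name): name is "scene" or "top" or "wrist"; returns the picture (480x640x3 uint8, red, green, blue); there is no depth.
- ctrl.camera_model(name): a dict with "fx", "fy", "cx", "cy" (pixels), "R" (3x3) and "t" (3): a world point X has camera coordinates R X + t; the wrist camera has in their place "T_tool_cam" (4x4, takes a point from camera to tool coordinates, whose origin is the TCP and whose axes are the flange's). Camera axes: x right, y down, z forward; pixel columns grow to the right and rows downward; lengths in m; the calibration is good to about 2 mm. A picture is of the moment at which its call begins: read the wrist's pose just before it. camera_model takes no time and is no camera call.
- ctrl.close_job(): hands the job in; it is judged then, once.
The state is a dict: "time": time; "joint_positions": joint angles; "qd": joint speeds; "joint_torque": joint torques, N m; "position": TCP position; "tool_rot": TCP orientation; "ft_force": force on the tool from outside, world axes, zero at the start; "torque": the same for the moment, N m; "grip_width": opening from 0.0 (shut) to 1.0 (fully open); "grip_force": force on a finger pad.
Only numpy, scipy, OpenCV 4.12 (cv2) and the standard library are available. Lean on these libraries where they do the work, as an engineer would, in place of code of your own. Each camera call takes 0.05 s, during which the arm holds its last target. There are 200 camera calls.

TASK

Lift the L-shaped plywood stocking out of the drying rack and hang it on the dowel of the stand by whichever of its four holes lets it hang level, slid gently all the way up to the steel collar. The dowel's height was set by hand and the listed poses do not give it, so feel for it with a light touch; neither press hard on the stand nor drop the stocking, and leave the house ornament, glue, tape, tube and scissors where they are.

Things in the scene. Friction and masses are not known exactly. Their poses are not given: they have to be found in the camera images.
- stocking: Loose flat plywood stocking, an L, uniform, 10 mm thick, about 100 to 150 g, upright in a rack slot. Leg 100 mm wide (y -50 to +50), 110 mm tall, over a foot 50 mm tall that runs from y = -50 to +112 and ends in a round toe of radius 25 mm. Origin: mid-thickness, on the leg's centre line, 80 mm above the lower and below the top edge. x: thickness, away from the robot; y: to the toe; z: up
- stocking_top (a point): Middle of the leg's straight top edge (mid-thickness), 80 mm above the stocking's origin; a white band covers the top 22 mm. Pinch the stocking here across its thickness, anywhere along this edge; fingertips reaching 18 mm below the edge stay clear of a dowel in any hole
- hole_1 (a point): Centre (mid-thickness) of the hole at the heel end, y = -36, z = +42 mm in the stocking's frame. The four holes go through along x, 13 mm in diameter, 24 mm apart in a row 38 mm below the top edge
- hole_2 (a point): Centre of the second hole: y = -12 mm, z = +42 mm in the stocking's frame
- hole_3 (a point): Centre of the third hole: y = +12 mm, z = +42 mm in the stocking's frame
- hole_4 (a point): Centre of the hole nearest the toe's side: y = +36 mm, z = +42 mm in the stocking's frame
- stand: Fixed hanging stand, rigid: wooden base 130 x 130 x 18 mm, origin at the centre of its underside, a telescopic post on that centre, and at its top a level wooden dowel, 9 mm in diameter, that points along the stand's -x (roughly to the robot) at y = 0. The dowel's axis is clamped 191 to 209 mm above the table: not measured, to be found by feel or eye. The post ends 4 mm above it
- under_tip (a point): Point on the table straight below the dowel's free end (flat, 1 mm rounded edge), 75 mm from the post's axis; axes as the stand's: x runs along the dowel from its free end to the post
- under_collar (a point): Point on the table straight below the face of the steel collar (22 mm in diameter) on the dowel, at x = -27 mm of the stand. A stocking that touches the collar has its middle 5 mm before this (43 mm on from the free end)
- rack: The fixed drying rack: wooden base 150 x 190 mm, 12 mm thick, origin at the centre of its underside; two slots along its y, centred at x = -40 and x = +40 mm, 12.4 mm wide, with walls from 12 to 46 mm above the table. The stocking and the house ornament stand in one slot each, which in which varies; both have their feet 12 mm above the table.
- house: Bystander: loose plywood house ornament, 10 mm thick, 80 mm wide, about 110 mm tall, standing in the other slot of the rack; origin 50 mm above its lower edge. Leave it there.
- glue: Bystander: white glue bottle, 52 mm in diameter, 120 mm tall, standing; origin at the centre of its underside
- tape: Bystander: roll of paper tape lying flat, 72 mm in diameter, 22 mm high; origin at the centre of its underside
- tube: Bystander: cardboard tube standing on end, 48 mm in diameter, 100 mm tall; origin at the centre of its underside
- scissors: Bystander: scissors lying flat, about 180 mm long, 12 mm high; origin at their pivot, on the table

How it is judged:
By the outcome, as a careful person would: the job done as asked, in the order asked, and still so for the second after the job is handed in, with the robot touching nothing.
It also fails if it takes over 61 s, if anything falls off the work surface, if the arm or the gripper's body presses on something with over 40 N, if the wrist force passes 120 N, or if a joint passes its speed limit or range.

## Working session

There is one attempt and no reset: what is moved stays moved. The work goes in short steps, Python scripts to look and compute and a tool call to move; the robot and the scene stay as the last step left them, time stands still between calls to the robot, and variables do not carry over. Pictures are saved under pics/ and viewed, at most 10 in all, crops included, and the job is handed in when it is done.

Besides the shell and the picture viewer there is one more tool, called after "Emit:" in YAML: its name, and indented under it one key for each argument. step_arm: Moves the arm, as the interface text tells. Its arguments: {"type":"object","properties":{"commands":{"type":"array"},"gripper":{"type":"number"},"force":{"type":"number"}},"required":["commands"]}

```bash
mkdir -p pics; ls; python3 - <<'E'
from bench import ctrl
import cv2,numpy as np
s=ctrl.get_state();print({k:np.round(v,3) for k,v in s.items()})
for n in("scene","top"):
    cv2.imwrite(f"pics/{n}0.png",cv2.cvtColor(ctrl.get_image(n),cv2.COLOR_RGB2BGR));m=ctrl.camera_model(n);print(n,{k:np.round(v,3).tolist() for k,v in m.items()})
print({k:np.round(v,3).tolist() for k,v in ctrl.camera_model("wrist").items()})
E
```

```text
pics
{'time': np.float64(0.0), 'joint_positions': array([-1.212,  0.322, -0.07 ,  1.452,  0.023,  1.371, -0.057]), 'qd': array([ 0.001,  0.001, -0.001,  0.001,  0.002,  0.001, -0.001]), 'joint_torque': array([ 0.0000e+00, -4.9129e+01, -4.0400e-01, -3.1253e+01, -6.4000e-02,
        4.4000e-02,  0.0000e+00]), 'position': array([0.22 , 0.611, 0.235]), 'tool_rot': array([-5.390e-01, -3.095e+00,  3.000e-03]), 'ft_force': array([ 0.395,  0.64 , -0.436]), 'torque': array([ 0.014,  0.008, -0.   ]), 'grip_force': np.float64(0.0), 'grip_width': np.float64(1.0)}
scene {'fx': 434.191, 'fy': 434.191, 'cx': 318.867, 'cy': 243.673, 'R': [[0.868, 0.496, -0.002], [0.289, -0.51, -0.81], [-0.403, 0.703, -0.586]], 't': [-0.442, -0.07, 1.158]}
top {'fx': 491.32, 'fy': 491.32, 'cx': 317.126, 'cy': 235.047, 'R': [[-0.005, -1.0, -0.017], [-0.991, 0.008, -0.136], [0.136, 0.016, -0.991]], 't': [-0.007, 0.555, 1.038]}
{'fx': 364.178, 'fy': 364.178, 'cx': 323.144, 'cy': 238.414, 'T_tool_cam': [[-0.001, -0.962, -0.273, 0.074], [1.0, -0.001, -0.001, -0.001], [0.001, -0.273, 0.962, -0.148], [0.0, 0.0, 0.0, 1.0]]}
```

View pics/scene0.png

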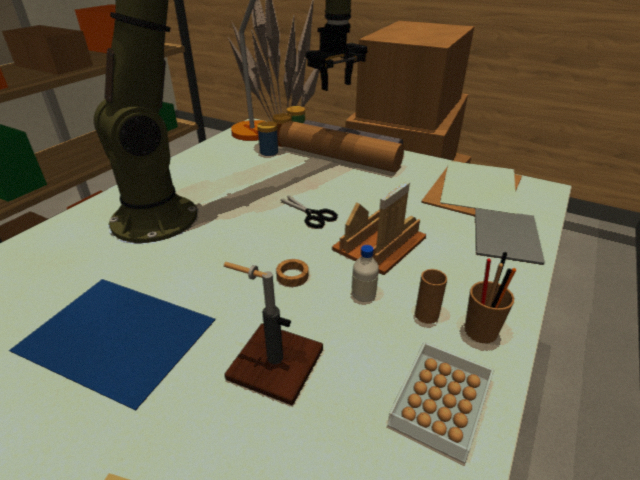

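View pics/top0.png

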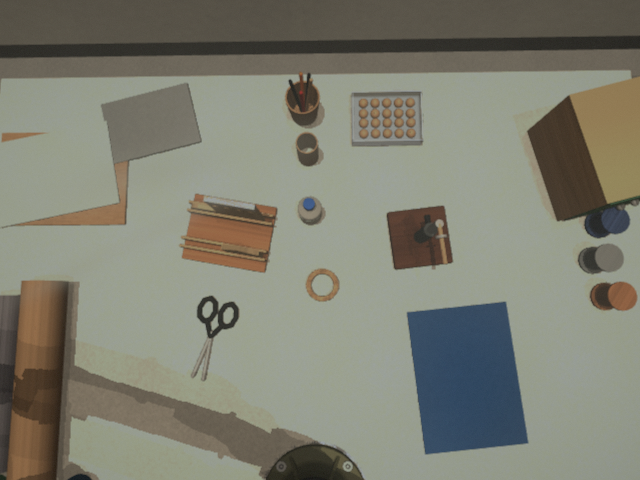

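The scene view shows the stocking in the far slot with its white edge near (395,195), and the house in the near slot. The stand is at (272,350) with its dowel going to (228,265). The top view puts the rack at (230,233), the white edge at (230,203), the stand base at (420,237), and the dowel running from (438,225) to (446,262).

```bash
python3 - <<'E'
import cv2,numpy as np
a=cv2.imread("pics/top0.png")
c1=cv2.resize(a[180:280,170:290],None,fx=3.3,fy=3.3,interpolation=cv2.INTER_CUBIC)
c2=cv2.resize(a[190:290,365:485],None,fx=3.3,fy=3.3,interpolation=cv2.INTER_CUBIC)
cv2.imwrite("pics/crop1.png",np.hstack([c1,c2]))
E
```

```text
(no output)
```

View pics/crop1.png

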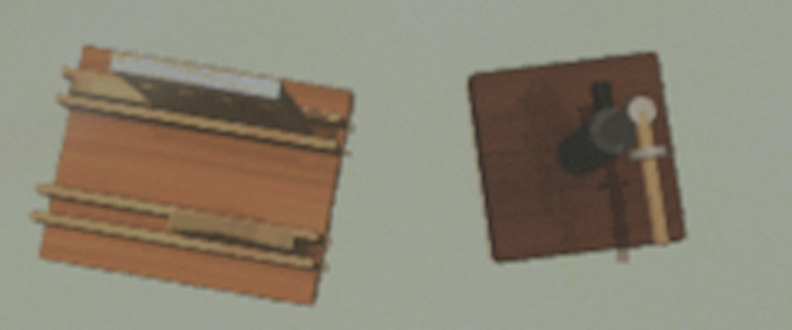

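The crop shows the white top edge from about (113,57) to (280,95), with the toe on the left (+y). The stand base corners are about (470,77), (658,53), (686,240), (496,262). The dowel goes from the post cap (642,108) to its tip (660,240), with the collar at (648,152).

```bash
cat > h.py <<'E'
import numpy as np,cv2
from bench import ctrl
from scipy.spatial.transform import Rotation as Ro
def ray(n,uv,s=None):
    m=ctrl.camera_model(n);d=np.array([(uv[0]-m["cx"])/m["fx"],(uv[1]-m["cy"])/m["fy"],1.])
    if n=="wrist":
        T=np.array(m["T_tool_cam"]);R=Ro.from_rotvec(s["tool_rot"]).as_matrix()
        return R@T[:3,3]+s["position"],R@T[:3,:3]@d
    R=np.array(m["R"]);return -R.T@m["t"],R.T@d
def onz(n,uv,z,s=None):
    o,d=ray(n,uv,s);return o+d*(z-o[2])/d[2]
def proj(n,X,s=None):
    m=ctrl.camera_model(n)
    if n=="wrist":
        T=np.array(m["T_tool_cam"]);R=Ro.from_rotvec(s["tool_rot"]).as_matrix()
        c=T[:3,:3].T@(R.T@(np.array(X)-s["position"])-T[:3,3])
    else: c=np.array(m["R"])@X+m["t"]
    return c[0]/c[2]*m["fx"]+m["cx"],c[1]/c[2]*m["fy"]+m["cy"]
E
python3 - <<'E'
from h import *
np.set_printoptions(precision=4,suppress=True)
def rect(c,off,z):
    P=np.array([onz("top",(np.array(p)+.5)/3.3-.5+off,z)[:2] for p in c])
    l=np.linalg.norm(P-np.roll(P,-1,0),axis=1)
    # corners: TL(far,left) TR BR BL ; x dir = far-near, y dir= left-right
    dx=(P[0]+P[1]-P[2]-P[3]);dy=(P[0]+P[3]-P[1]-P[2])
    print(P.mean(0),l,np.degrees([np.arctan2(dx[1],dx[0]),np.arctan2(-dy[0],dy[1])]))
rect([(82,45),(353,92),(315,305),(40,258)],np.array([170,180]),.012)
rect([(74,77),(262,53),(290,240),(100,262)],np.array([365,190]),.018)
# white band
a=cv2.imread("pics/top0.png");h=cv2.cvtColor(a,cv2.COLOR_BGR2HSV)
m=((h[...,2]>135)&(h[...,1]<40)).astype(np.uint8);k=np.zeros_like(m);k[192:215,198:262]=1;m*=k
n,L,S,C=cv2.connectedComponentsWithStats(m);print(S)
i=1+S[1:,4].argmax();r=cv2.minAreaRect(np.argwhere(L==i)[:,::-1].astype(np.float32));b=cv2.boxPoints(r);print(b)
print([onz("top",p,.172)[:2] for p in b])
f=lambda x,y:np.array([365+(x+.5)/3.3-.5,190+(y+.5)/3.3-.5])
for n,p in dict(postcap=(246,107),tip=(264,240),collarL=(234,153),collarR=(268,150)).items():print(n,onz("top",f(*p),.2))
E
```

```text
[0.5661 0.187 ] [0.1908 0.1479 0.1901 0.1494] [ -9.5284 -10.2432]
[ 0.5508 -0.2382] [0.1286 0.1279 0.1277 0.1264] [6.2512 6.5632]
[[     0      0    640    480 306469]
 [   198    192     64     17    731]]
[[198. 192.]
 [261. 192.]
 [261. 208.]
 [198. 208.]]
[array([0.6228, 0.2182]), array([0.6217, 0.0954]), array([0.5901, 0.0951]), array([0.5912, 0.2174])]
postcap [ 0.5552 -0.2401  0.2   ]
tip [ 0.4802 -0.2472  0.2   ]
collarL [ 0.5291 -0.2324  0.2   ]
collarR [ 0.5307 -0.2514  0.2   ]
```

```bash
python3 - <<'E'
from h import *
np.set_printoptions(precision=4,suppress=True)
f=lambda x,y:np.array([170+(x+.5)/3.3-.5,180+(y+.5)/3.3-.5])
A=onz("top",f(113,62),.172);B=onz("top",f(281,90),.172)
y=A-B;M=(A+B)/2;print("edge",A,B,M,np.linalg.norm(y),np.degrees(np.arctan2(-y[0],y[1])))
s=ctrl.get_state();R=Ro.from_rotvec(s["tool_rot"]).as_matrix();print(R)
# dowel: scene dark/wood mask
a=cv2.imread("pics/scene0.png");h=cv2.cvtColor(a,cv2.COLOR_BGR2HSV)
m=((h[...,1]>90)&(h[...,0]<25)&(h[...,2]>90)).astype(np.uint8);k=np.zeros_like(m);k[255:285,215:275]=1
n,L,S,C=cv2.connectedComponentsWithStats(m*k);print(S[1:],C[1:])
for z in(.191,.2,.209):
    x=np.array([np.cos(.112),np.sin(.112)]);c=np.array([.551,-.238])
    print(z,[np.round(proj("scene",[*(c-d*x),z]),1) for d in(.075,.05,.035,.0)])
for r in range(258,282):
    print(r,"".join(".#"[v] for v in m[r,220:275]))
E
```

```text
edge [0.6099 0.2064 0.172 ] [0.5923 0.1071 0.172 ] [0.6011 0.1568 0.172 ] 0.10080679279529471 -10.072210028028515
[[-0.9412  0.338  -0.0005]
 [ 0.338   0.9412 -0.0017]
 [-0.0001 -0.0018 -1.    ]]
[[224 262  26  11 139]
 [253 270  14   7  59]] [[236.3309 267.0144]
 [258.661  273.    ]]
0.191 [array([223. , 268.5]), array([236.7, 272.6]), array([245., 275.]), array([265. , 280.9])]
0.2 [array([222.2, 264.1]), array([236., 268.]), array([244.4, 270.5]), array([264.5, 276.3])]
0.209 [array([221.5, 259.5]), array([235.3, 263.5]), array([243.8, 265.9]), array([264.1, 271.7])]
258 .......................................................
259 .......................................................
260 .......................................................
261 .......................................................
262 .....####..............................................
263 ....#########..........................................
264 ....############.......................................
265 ....################...................................
266 .....##################................
[... 216 characters left out ...]
..############.....####.................
271 .....................########.....#######..............
272 ........................#####....###########...........
273 .................................##############........
274 ..................................#############........
275 ....................................######.............
276 ......................................####.............
277 .......................................................
278 .......................................................
279 .......................................................
280 .......................................................
281 .......................................................
```

The dowel's height reads about 0.202 m by eye. The stocking's top middle is at (0.601, 0.157) with yaw -10°. I'll grasp 12 mm toward the toe, above hole 3, because the centroid is at y ≈ 11.8 mm.

Emit:
step_arm:
  commands:
    - {"travel": [-0.042,-0.024,-0.003],"turn": [0,0,0]}
    - {"travel": [-0.085,-0.048,-0.006],"turn": [0,0,0]}
    - {"travel": [-0.1275,-0.0716,-0.01],"turn": [0,0,0]}
    - {"travel": [-0.17,-0.0955,-0.01],"turn": [0,0,0]}
    - {"travel": [-0.2125,-0.1194,-0.01],"turn": [0,0,0]}

```text
time: 0.6
position: [0.3803, 0.4257, 0.2464]
tool_rot: [-0.539, -3.095, 0.0]
ft_force: [0.3, 0.5, -0.2]
grip_width: 1.002
grip_force: 0.0
```

Emit:
step_arm:
  commands:
    - {"travel": [-0.0425,-0.0239,0],"turn": [0,0,0]}
    - {"travel": [-0.085,-0.0478,0],"turn": [0,0,0]}
    - {"travel": [-0.1275,-0.0716,0],"turn": [0,0,0]}
    - {"travel": [-0.17,-0.0955,0],"turn": [0,0,0]}
    - {"travel": [-0.2125,-0.1194,0],"turn": [0,0,0]}

```text
time: 1.1
position: [0.5398, 0.2416, 0.2464]
tool_rot: [-0.539, -3.095, -0.0]
ft_force: [1.2, 1.3, -0.3]
grip_width: 1.003
grip_force: 0.0
```

Emit:
step_arm:
  commands:
    - {"travel": [-0.0425,-0.0239,0],"turn": [0,0,8]}
    - {"travel": [-0.085,-0.0478,0],"turn": [0,0,16]}
    - {"travel": [-0.085,-0.0478,0],"turn": [0,0,24]}
    - {"travel": [-0.085,-0.0478,0],"turn": [0,0,32]}
    - {"travel": [-0.085,-0.0478,0],"turn": [0,0,40]}

```text
time: 1.6
position: [0.6028, 0.169, 0.2458]
tool_rot: [-1.574, -2.718, 0.001]
ft_force: [0.2, 1.5, 0.1]
grip_width: 1.002
grip_force: 0.0
```

Emit:
step_arm:
  commands:
    - {"travel": [0,0,0],"turn": [0,0,8]}
    - {"travel": [0,0,0],"turn": [0,0,16]}
    - {"travel": [0,0,0],"turn": [0,0,24]}
    - {"travel": [0,0,0],"turn": [0,0,32]}
    - {"travel": [0,0,0],"turn": [0,0,40.2]}

```text
time: 2.1
position: [0.6025, 0.1696, 0.246]
tool_rot: [-2.411, -2.013, 0.001]
ft_force: [0.3, 0.7, -0.6]
grip_width: 0.996
grip_force: 0.0
```

```bash
python3 - <<'E'
from h import *
np.set_printoptions(precision=4,suppress=True)
s=ctrl.get_state();print(s["position"],s["tool_rot"],s["joint_positions"]);print(Ro.from_rotvec(s["tool_rot"]).as_matrix())
a=cv2.cvtColor(ctrl.get_image("wrist"),cv2.COLOR_RGB2BGR)
for X in ([.601,.157,.172],[.6098,.2064,.172],[.5923,.107,.172]):print(proj("wrist",X,s))
cv2.imwrite("pics/w1.png",a)
E
```

```text
[0.6025 0.1696 0.246 ] [-2.4113 -2.0132  0.0015] [-0.6962  0.2794  0.4677  1.5173 -0.127   1.3761 -0.3989]
[[ 0.1785  0.9839 -0.001 ]
 [ 0.9839 -0.1785 -0.0003]
 [-0.0005 -0.0009 -1.    ]]
(np.float64(324.24650515000747), np.float64(273.5520478296184))
(np.float64(323.99625918370975), np.float64(197.06481547304838))
(np.float64(324.7671080296132), np.float64(342.38658530344566))
```

View pics/w1.png

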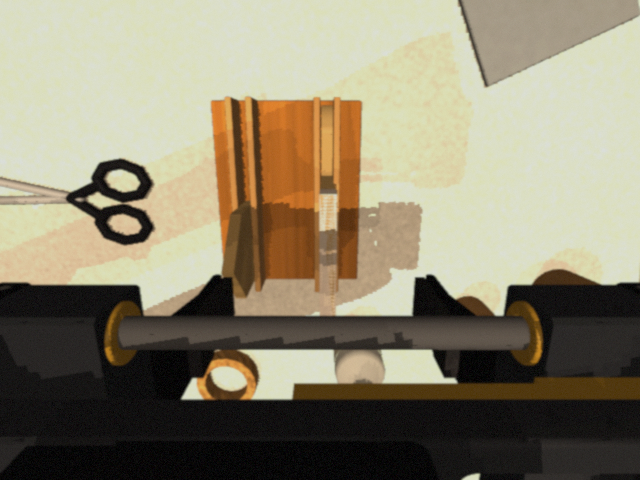

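The wrist view shows the stocking's top edge vertical at about column 329. Its toe-side end is near row 190, against a predicted column 324 and row 197. I'll measure that more exactly.

```bash
python3 - <<'E'
from h import *
np.set_printoptions(precision=4,suppress=True)
s=ctrl.get_state();a=cv2.imread("pics/w1.png")
for r in (205,215,265,280): print(r,a[r,312:348].sum(1)//3)
for c in(325,329,333):print(c,a[176:204,c].tolist()[::2])
for p in((329,190),(329,273)):print(onz("wrist",p,.172,s))
E
```

```text
205 [115 120 133 155 159 161 164 179 185 182 178 185 198 202 198 186 181 180
 179 180 184 188 199 197 177 153 133 103  96  94  94  96  98  96  98  98]
215 [ 72  76  86 100 102 106 123 162 191 196 193 198 197 195 183 175 175 178
 182 182 181 184 193 190 167 125  85  61  56  48  53  53  56  55  52  57]
265 [ 73  74  75  89  95  95 102 121 139 144 134 119 114 118 117 113 119 122
 128 135 135 140 143 137 118  93  72  67  61  64  71  79  79  82  81  81]
280 [150 147 137 117 106 106 112 127 142 147 145 141 142 143 143 146 144 140
 142 141 135 132 135 133 119 115 131 149 154 152 153 147 149 149 153 153]
325 [[51, 92, 125], [39, 77, 104], [45, 78, 105], [43, 78, 105], [39, 77, 103], [43, 79, 104], [47, 74, 100], [72, 90, 107], [76, 95, 111], [144, 178, 188], [152, 195, 219], [181, 211, 220], [164, 201, 220], [164, 202, 221]]
329 [[50, 92, 124], [40, 75, 104], [40, 76, 105], [42, 78, 108], [40, 76, 104], [42, 76, 103], [52, 81, 107], [73, 90, 108], [78, 95, 112], [154, 182, 190], [144, 194, 220], [154, 198, 220], [135, 186, 219], [133, 182, 216]]
333 [[53, 101, 152], [53, 103, 152], [53, 106, 156], [57, 106, 155], [44, 82, 115], [38, 77, 106], [53, 81, 106], [72, 92, 108], [78, 95, 112], [150, 179, 189], [162, 199, 221], [154, 194, 218], [151, 194, 217], [154, 196, 217]]
[0.6139 0.21   0.172 ]
[0.6041 0.1568 0.172 ]
```

Emit:
step_arm:
  commands:
    - {"travel": [0.001,0.002,0.02],"turn": [0,0,0]}
    - {"travel": [0.001,0.002,0.04],"turn": [0,0,0]}
    - {"travel": [0.001,0.002,0.06],"turn": [0,0,0]}
    - {"travel": [0.001,0.002,0.077],"turn": [0,0,0]}
    - {"travel": [0.001,0.002,0.077],"turn": [0,0,0]}

```text
time: 2.65
position: [0.6029, 0.1699, 0.1664]
tool_rot: [-2.402, -2.022, 0.009]
ft_force: [-0.3, -0.5, -0.1]
grip_width: 1.001
grip_force: 0.0
```

Emit:
step_arm:
  commands:
    - {"travel": [0,0,0],"turn": [0,0,0]}
    - {"travel": [0,0,0],"turn": [0,0,0]}
    - {"travel": [0,0,0],"turn": [0,0,0]}
    - {"travel": [0,0,0],"turn": [0,0,0]}
    - {"travel": [0,0,0],"turn": [0,0,0]}
  gripper: 0.0
  force: 25

```text
time: 3.15
position: [0.6053, 0.1704, 0.1701]
tool_rot: [2.405, 2.02, 0.001]
ft_force: [1.2, 0.6, -0.3]
grip_width: 0.632
grip_force: 0.0
```

Emit:
step_arm:
  commands:
    - {"travel": [0,0,0],"turn": [0,0,0]}
    - {"travel": [0,0,0],"turn": [0,0,0]}
    - {"travel": [0,0,0],"turn": [0,0,0]}
    - {"travel": [0,0,0],"turn": [0,0,0]}
    - {"travel": [0,0,0],"turn": [0,0,0]}

```text
time: 3.65
position: [0.605, 0.1703, 0.1696]
tool_rot: [-2.406, -2.02, -0.0]
ft_force: [-0.6, -0.2, 0.8]
grip_width: 0.167
grip_force: 0.0
```

Emit:
step_arm:
  commands:
    - {"travel": [0,0,0],"turn": [0,0,0]}
    - {"travel": [0,0,0],"turn": [0,0,0]}
    - {"travel": [0,0,0],"turn": [0,0,0]}
    - {"travel": [0,0,0],"turn": [0,0,0]}

```text
time: 4.05
position: [0.605, 0.1703, 0.1695]
tool_rot: [2.406, 2.02, 0.0]
ft_force: [0.0, 0.6, -1.1]
grip_width: 0.113
grip_force: 25.0
```

Emit:
step_arm:
  commands:
    - {"travel": [0,0,-0.005],"turn": [0,0,0]}
    - {"travel": [0,0,-0.012],"turn": [0,0,0]}
    - {"travel": [0,0,-0.022],"turn": [0,0,0]}
    - {"travel": [0,0,-0.036],"turn": [0,0,0]}
    - {"travel": [0,0,-0.05],"turn": [0,0,0]}

```text
time: 4.55
position: [0.6052, 0.1703, 0.2212]
tool_rot: [2.406, 2.02, 0.001]
ft_force: [0.5, 0.3, -1.1]
grip_width: 0.113
grip_force: 25.0
```

Emit:
step_arm:
  commands:
    - {"travel": [0,0,-0.017],"turn": [0,0,0]}
    - {"travel": [0,0,-0.034],"turn": [0,0,0]}
    - {"travel": [0,0,-0.051],"turn": [0,0,0]}
    - {"travel": [0,0,-0.068],"turn": [0,0,0]}
    - {"travel": [0,0,-0.085],"turn": [0,0,0]}

```text
time: 5.05
position: [0.6051, 0.1703, 0.3067]
tool_rot: [2.406, 2.02, 0.002]
ft_force: [0.6, 1.1, -1.8]
grip_width: 0.111
grip_force: 25.0
```

Emit:
step_arm:
  commands:
    - {"travel": [-0.02,-0.01,0],"turn": [0,0,0]}
    - {"travel": [-0.05,-0.02,0],"turn": [0,0,0]}
    - {"travel": [-0.08,-0.03,0],"turn": [0,0,0]}
    - {"travel": [-0.115,-0.04,0],"turn": [0,0,0]}
    - {"travel": [-0.15,-0.05,0],"turn": [0,0,0]}

```text
time: 5.55
position: [0.5293, 0.0299, 0.3059]
tool_rot: [2.405, 2.02, 0.003]
ft_force: [-0.2, -0.6, -0.7]
grip_width: 0.11
grip_force: 25.0
```

Emit:
step_arm:
  commands:
    - {"travel": [-0.035,-0.01,0],"turn": [0,0,0]}
    - {"travel": [-0.07,-0.02,0],"turn": [0,0,0]}
    - {"travel": [-0.105,-0.025,0],"turn": [0,0,0]}
    - {"travel": [-0.14,-0.03,0],"turn": [0,0,0]}
    - {"travel": [-0.17,-0.036,0],"turn": [0,0,0]}

```text
time: 6.05
position: [0.4643, -0.1324, 0.306]
tool_rot: [2.407, 2.018, 0.003]
ft_force: [0.1, -0.5, -1.8]
grip_width: 0.105
grip_force: 25.0
```

Emit:
step_arm:
  commands:
    - {"travel": [-0.03,0,0],"turn": [0,0,-4]}
    - {"travel": [-0.06,-0.001,0],"turn": [0,0,-8]}
    - {"travel": [-0.09,-0.001,0],"turn": [0,0,-12]}
    - {"travel": [-0.11,-0.001,0],"turn": [0,0,-15]}
    - {"travel": [-0.1225,-0.001,0],"turn": [0,0,-16.4]}

```text
time: 6.55
position: [0.442, -0.2531, 0.3061]
tool_rot: [2.094, 2.34, 0.002]
ft_force: [-0.0, -0.4, -0.4]
grip_width: 0.113
grip_force: 25.0
```

```bash
python3 - <<'E'
from h import *
np.set_printoptions(precision=4,suppress=True)
a=cv2.cvtColor(ctrl.get_image("wrist"),cv2.COLOR_RGB2BGR)
s=ctrl.get_state();print(s["time"],s["position"],s["tool_rot"],s["ft_force"])
b=cv2.cvtColor(ctrl.get_image("scene"),cv2.COLOR_RGB2BGR)
cv2.imwrite("pics/w2.png",a);cv2.imwrite("pics/s2.png",b)
c=cv2.resize(b[150:330,140:340],None,fx=2,fy=2);w=cv2.resize(a,(400,360))
cv2.imwrite("pics/both2.png",np.hstack([w,c]))
for d in(.075,.05,.032):print(proj("wrist",[.551-d*.9938,-.238-d*.1115,.202],s))
E
```

```text
6.6 [ 0.4415 -0.2547  0.306 ] [2.0952 2.3377 0.0003] [-0.9007 -0.479  -1.1076]
(np.float64(372.79245797757505), np.float64(235.54508073330217))
(np.float64(407.63323385868387), np.float64(235.43087037224583))
(np.float64(432.7187464124212), np.float64(235.34863840772755))
```

View pics/both2.png

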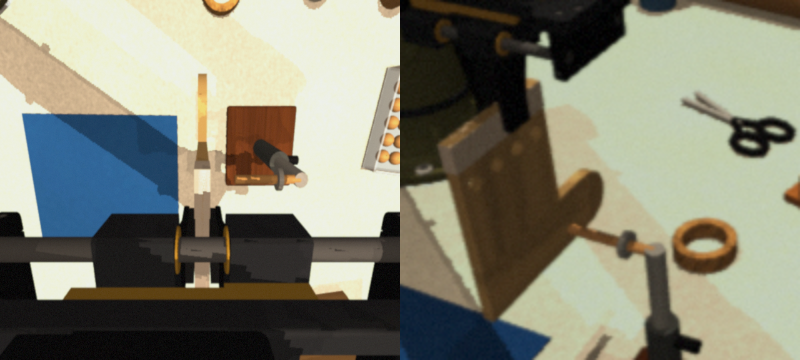

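The left half (wrist) shows the dowel at about columns 376–480, row 240 of the full image, with its tip where predicted. The right half (scene) shows the stocking held in front of the tip with hole 3 clear.

```bash
python3 - <<'E'
from h import *
np.set_printoptions(precision=4,suppress=True)
s=ctrl.get_state();a=cv2.imread("pics/w2.png");print(s["position"])
h=cv2.cvtColor(a,cv2.COLOR_BGR2HSV)
for c in range(376,470,8):
    print(c,a[225:256:1,c].tolist()[::2] if c in(392,) else "", "".join("%4d"%v for v in h[226:256,c,2]))
E
```

```text
[ 0.442  -0.253   0.3058]
376   112 116 126 126 126 124 122 114 112 114 115 112 115 114 117 120 120 118 117 114 107 139 191 206 206 207 210 214 226 229
384    86  83  85  82  83  83  88 103 121 135 170 219 220 175 153 151 150 141 126 103  92 137 193 207 208 207 207 209 209 210
392 [[21, 41, 83], [24, 46, 85], [24, 43, 84], [19, 43, 84], [33, 63, 100], [47, 88, 128], [76, 146, 214], [77, 147, 217], [50, 93, 141], [45, 84, 126], [34, 62, 98], [84, 110, 136], [139, 176, 202], [142, 176, 205], [144, 180, 207], [146, 182, 209]]   81  85  83  84  80  84  86 100 115 128 161 214 226 217 168 141 132 126 114  98  94 136 189 202 205 205 207 207 211 209
400    81  83  85  84  83  83  88  98 113 124 132 132 131 132 128 130 127 121 113 102 109 166 229 240 241 242 241 241 240 241
408   114 115 112 115 116 113 114 109 114 119 153 202 202 153 130 130 126 122 115 111 116 167 231 241 240 240 241 240 241 241
416   125 123 124 122 123 123 119 116 121 130 137 152 156 150 134 130 124 124 118 118 123 171 230 241 241 241 241 240 241 241
424   130 130 129 132 127 127 123 120 123 129 133 136 136 136 133 128 129 124 118 117 128 179 230 241 241 242 241 242 241 241
432   116 130 132 134 130 134 128 120 123 129 135 135 132 137 131 129 131 135 136 134 138 189 231 241 241 240 241 241 241 241
440    73  73  72  76  75  75  86 109 126 139 147 154 153 156 151 151 147 144 135 100  78  76  85  96 107 133 173 219 236 240
448   102 105 109 112 113 116 119 121 122 120 123 123 128 131 132 130 125 128 127 126 124 124 129 141 139 126 112 128 189 233
456    75  75  77  75  73  74  85 108 129 137 146 153 153 153 151 148 151 150 158 142 139 186 231 240 241 241 241 240 241 241
464    84  85  82  77  76  80  95 140 180 209 225 235 236 239 239 236 234 230 225 225 233 239 240 241 241 241 241 241 242 240
```

```bash
python3 - <<'E'
import cv2,numpy as np
a=cv2.imread("pics/w2.png")[215:265,350:500];b=cv2.imread("pics/s2.png")[185:315,150:290]
cv2.imwrite("pics/z2.png",np.vstack([cv2.resize(a,(600,200),interpolation=cv2.INTER_CUBIC),cv2.resize(cv2.resize(b,(431,400),interpolation=cv2.INTER_CUBIC),(600,400))]))
E
```

```text
(no output)
```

View pics/z2.png

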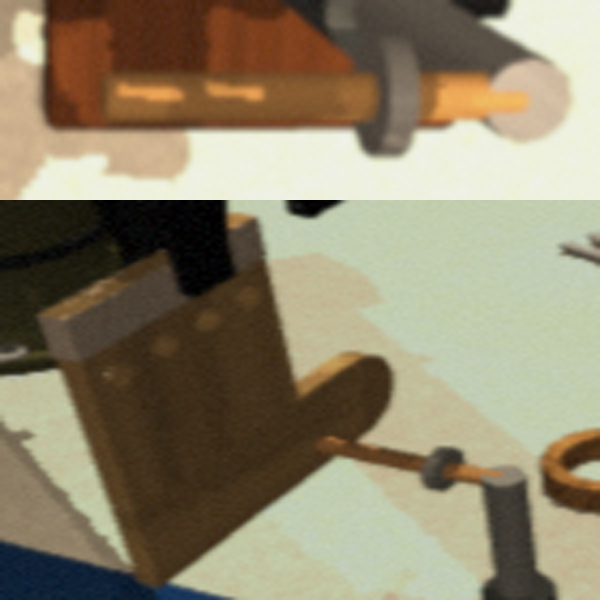

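The zoom shows the dowel parallel to the image rows, with its centre at about row 239 and the tip at about column 376. That puts it about 2 mm to +tool x. In the scene half, hole 3 is at about (198.5, 224) in full-image pixels. Now I'll check the hole's actual offset in the grip.

```bash
python3 - <<'E'
from h import *
np.set_printoptions(precision=4,suppress=True)
a=cv2.imread("pics/w2.png").sum(2)//3
for c in(320,325,330):print(c,a[184:264:2,c])
print(a[240,305:345])
s=ctrl.get_state();R=Ro.from_rotvec(s["tool_rot"]).as_matrix();p=s["position"]
for k,cp in enumerate([(117,375),(165,345),(208,320),(247,296)]):
    uv=(150+cp[0]/4.286,185+(cp[1]-200)/3.077);o,d=ray("scene",uv)
    q=p+R[:,1]*.005;t=(q-o)@R[:,1]/(d@R[:,1]);X=o+t*d;print(k+1,R.T@(X-p))
x=np.array([.9938,.1115])
# dowel top-lit tip from scene: centre line pixels; plane through stand axis vertical
E
```

```text
320 [164 165 151  86  84  84  83  86  85  88  85  89  88  79  78  92 103 106
 108 109 122 210 228 229 228 225 227 228 230 225 225 225 227 227 225 226
 228 208 127 125]
325 [163 164 149  87  88  89  86  88  86  88  86  85  86  86  79  95 104 108
 100  97 109 213 235 233 232 234 230 232 223 231 227 229 221 223 224 216
 142 141 119 125]
330 [195 198 187 140 125 114 105  96  94  91  85  86  86  87  83  94 105 105
 106  97 109 212 231 228 229 227 228 226 226 222 222 223 221 225 223 214
 139 126 126 127]
[178 179 179 179 184 197 210 213 215 216 214 217 220 223 225 230 230 232
 232 227 223 224 224 223 224 226 227 228 231 229 220 205 189 182 177 179
 176 176 174 175]
1 [-0.048   0.005   0.0384]
2 [-0.0226  0.005   0.0378]
3 [0.0013 0.005  0.0381]
4 [0.0243 0.005  0.0378]
```

Emit:
step_arm:
  commands:
    - {"travel": [0.0015,0,0.015],"turn": [0,0,0]}
    - {"travel": [0.0015,0,0.03],"turn": [0,0,0]}
    - {"travel": [0.0015,0,0.045],"turn": [0,0,0]}
    - {"travel": [0.0015,0,0.058],"turn": [0,0,0]}
    - {"travel": [0.0015,0,0.067],"turn": [0,0,0]}

```text
time: 7.15
position: [0.4424, -0.2477, 0.236]
tool_rot: [-2.09, -2.343, 0.0]
ft_force: [-0.3, 0.1, -1.6]
grip_width: 0.108
grip_force: 25.0
```

Emit:
step_arm:
  commands:
    - {"travel": [0,0.005,0],"turn": [0,0,0]}
    - {"travel": [0,0.01,0],"turn": [0,0,0]}
    - {"travel": [0,0.015,0],"turn": [0,0,0]}
    - {"travel": [0,0.02,0],"turn": [0,0,0]}
    - {"travel": [0,0.02,0],"turn": [0,0,0]}

```text
time: 7.65
position: [0.4636, -0.2466, 0.2379]
tool_rot: [2.092, 2.343, -0.0]
ft_force: [-0.5, -1.2, -1.9]
grip_width: 0.118
grip_force: 25.0
```

```bash
python3 - <<'E'
from h import *
np.set_printoptions(precision=4,suppress=True)
a=cv2.cvtColor(ctrl.get_image("wrist"),cv2.COLOR_RGB2BGR);b=cv2.cvtColor(ctrl.get_image("scene"),cv2.COLOR_RGB2BGR)
s=ctrl.get_state();print(s["position"],s["ft_force"])
cv2.imwrite("pics/w3.png",a);cv2.imwrite("pics/s3.png",b)
cv2.imwrite("pics/z3.png",np.hstack([cv2.resize(a[180:320,300:480],(386,300)),cv2.resize(b[200:320,170:290],(400,300),interpolation=cv2.INTER_CUBIC)]))
E
```

```text
[ 0.4626 -0.2469  0.2376] [ 0.6139  0.3312 -1.1688]
```

View pics/z3.png

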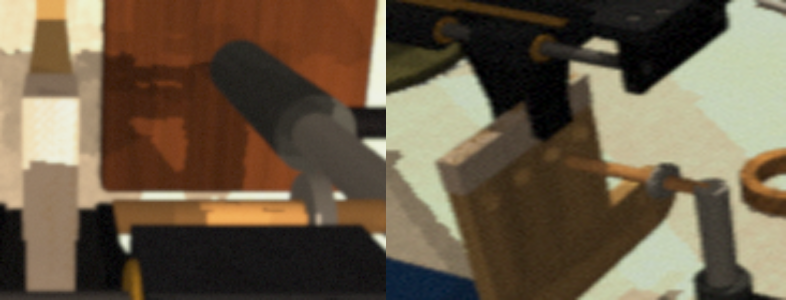

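The left half (wrist) shows the dowel at full-image rows 273–288 and column 356. The right half (scene) shows its tip just in front of hole 3. The earlier wrist frame was taken while the arm was still settling, so I'll triangulate the dowel again from these two settled views.

```bash
python3 - <<'E'
from h import *
np.set_printoptions(precision=4,suppress=True)
s=ctrl.get_state();R=Ro.from_rotvec(s["tool_rot"]).as_matrix();p=s["position"]
a=cv2.imread("pics/w3.png");g=a.sum(2)//3
for c in(350,354,358):print(c,g[266:294,c])
b=cv2.imread("pics/s3.png");h=cv2.cvtColor(b,cv2.COLOR_BGR2HSV)
for r in range(258,282):print(r,h[r,216:252:1,2])
print(b[200:205,0].shape,[np.round(proj("scene",p+R@[x,.005,.0365]),1) for x in(-.0475,-.0235,.0005,.0245)])
E
```

```text
350 [ 53  54  65 111 158 172 171 156 111  53  15  13  10  10  12   8   9  12
  14   3  12   9   7   5   8  12   8   4]
354 [ 54  53  60 104 158 169 151 102  74  74  80  76  81  75  72  67  67  58
  55  49  40  34  31  38  50  44  38  22]
358 [ 48  46  57 105 160 173 155 104  75  76  82  81  84  86  86  86  88  86
  86  87  83  82  98 159 220 230 231 228]
258 [ 62  59  64  65  74  68  69  69  70  76  68  71  71  66  68  69  69  90
 162 195 197 201 200 198 197 198 200 193 200 200 200 200 199 201 199 198]
259 [ 66  61  73  83  85  82  74  68  74  71  74  74  66  66  66  68  73  86
 148 188 200 198 200 200 198 200 197 196 196 197 199 196 198 197 201 198]
260 [ 67  65  83  91  92  87  76  68  69  74  70  73  70  72  66  66  68  79
 130 179 194 197 197 201 198 197 197 199 197 198 198 199 198 200 199 198]
261 [ 62  73  87  93  94  87  74  69  70  65  70  69  67  68  70  69  70  78
 123 179 196 201 199 197 198 200 201 201 198 198 197 199 200 197 197 198]
262 [ 65  76  91  92  95  86  73  70  75  80  77  76  70  69  67  69  67  78
 121 183 204 199 198 202 198 199 199 200 197 198 197 195 198 1
[... 2280 characters left out ...]
 [ 62  61  61  62  62  60  60  66  68  71  67  69  67  67  66  68  64  64
  66  66  84 131 158 162 158 130  87  67  68  74  76  73  66  68  58  56]
279 [ 64  61  63  60  61  58  62  63  70  64  68  69  68  71  70  69  67  67
  66  69  77 124 154 158 131  92  71  64  64  69  76  75  65  69  63  57]
280 [ 64  63  61  60  58  60  63  65  71  67  67  67  75  66  70  63  64  68
  64  66  77 110 145 128  95  69  69  62  68  70  76  72  69  70  66  66]
281 [ 63  66  62  61  59  62  63  63  68  69  68  67  71  69  67  67  66  64
  64  68  77 102 120  99  70  60  63  64  63  70  74  75  69  67  65  63]
(5, 3) [array([199.5, 280. ]), array([209. , 270.5]), array([217.9, 261.5]), array([226.4, 253. ])]
```

```bash
python3 - <<'E'
from h import *
np.set_printoptions(precision=4,suppress=True)
s=ctrl.get_state();R=Ro.from_rotvec(s["tool_rot"]).as_matrix();p=s["position"];print(p,R[:,1])
u=R[:,1]
for wr in(280,280.8,281.6):
  for sr in(265.5,266,266.5):
    L=[]
    for n,uv in(("wrist",(358,wr)),("scene",(230,sr))):
        o,d=ray(n,uv,s);N=R.T@np.cross(d,u);L.append((N[[0,2]],N@(R.T@(o-p))))
    xz=np.linalg.solve(np.array([l[0] for l in L]),[l[1] for l in L]);print(wr,sr,"x,z tool",xz,"height",p[2]-xz[1])
E
```

```text
[ 0.4626 -0.2469  0.2376] [ 0.9937  0.1122 -0.0002]
280 265.5 x,z tool [-0.0014  0.0356] height 0.2020379915447257
280 266 x,z tool [-0.0017  0.0363] height 0.2013019416112098
280 266.5 x,z tool [-0.002   0.0371] height 0.20056550233842946
280.8 265.5 x,z tool [-0.0017  0.0353] height 0.20236368275345684
280.8 266 x,z tool [-0.002  0.036] height 0.20162951200806342
280.8 266.5 x,z tool [-0.0023  0.0367] height 0.20089495749342262
281.6 265.5 x,z tool [-0.0021  0.035 ] height 0.20268863850290395
281.6 266 x,z tool [-0.0024  0.0357] height 0.2019563406689597
281.6 266.5 x,z tool [-0.0027  0.0364] height 0.20122366459875413
```

Emit:
step_arm:
  commands:
    - {"travel": [-0.0022,0,0],"turn": [0,0,0]}
    - {"travel": [-0.0022,0.003,0],"turn": [0,0,0]}
    - {"travel": [-0.0022,0.006,0],"turn": [0,0,0]}
    - {"travel": [-0.0022,0.008,0],"turn": [0,0,0]}
    - {"travel": [-0.0022,0.01,0],"turn": [0,0,0]}

```text
time: 8.25
position: [0.4729, -0.2477, 0.2375]
tool_rot: [-2.093, -2.343, -0.0]
ft_force: [-0.5, 0.1, -1.7]
grip_width: 0.114
grip_force: 25.0
```

Emit:
step_arm:
  commands:
    - {"travel": [0,0.001,0],"turn": [0,0,0]}
    - {"travel": [0,0.002,0],"turn": [0,0,0]}
    - {"travel": [0,0.003,0],"turn": [0,0,0]}
    - {"travel": [0,0.004,0],"turn": [0,0,0]}
    - {"travel": [0,0.004,0],"turn": [0,0,0]}

```text
time: 8.75
position: [0.4768, -0.2473, 0.2375]
tool_rot: [2.093, 2.343, 0.0]
ft_force: [-0.1, -0.1, -1.2]
grip_width: 0.108
grip_force: 25.0
```

Emit:
step_arm:
  commands:
    - {"travel": [0,0.001,0],"turn": [0,0,0]}
    - {"travel": [0,0.002,0],"turn": [0,0,0]}
    - {"travel": [0,0.003,0],"turn": [0,0,0]}
    - {"travel": [0,0.003,0],"turn": [0,0,0]}

```text
time: 9.15
position: [0.4798, -0.247, 0.2376]
tool_rot: [2.093, 2.343, 0.0]
ft_force: [-0.2, -0.2, -2.1]
grip_width: 0.113
grip_force: 25.0
```

Emit:
step_arm:
  commands:
    - {"travel": [0,0.001,0],"turn": [0,0,0]}
    - {"travel": [0,0.002,0],"turn": [0,0,0]}
    - {"travel": [0,0.003,0],"turn": [0,0,0]}
    - {"travel": [0,0.004,0],"turn": [0,0,0]}
    - {"travel": [0,0.004,0],"turn": [0,0,0]}

```text
time: 9.65
position: [0.4838, -0.2465, 0.2375]
tool_rot: [2.093, 2.343, 0.0]
ft_force: [-0.2, -0.4, -1.2]
grip_width: 0.115
grip_force: 25.0
```

Emit:
step_arm:
  commands:
    - {"travel": [0,0.001,0],"turn": [0,0,0]}
    - {"travel": [0,0.002,0],"turn": [0,0,0]}
    - {"travel": [0,0.003,0],"turn": [0,0,0]}
    - {"travel": [0,0.004,0],"turn": [0,0,0]}
    - {"travel": [0,0.004,0],"turn": [0,0,0]}

```text
time: 10.15
position: [0.4877, -0.2461, 0.2375]
tool_rot: [2.093, 2.343, -0.0]
ft_force: [-0.5, 0.0, -2.5]
grip_width: 0.116
grip_force: 25.0
```

```bash
python3 - <<'E'
from h import *
b=cv2.cvtColor(ctrl.get_image("scene"),cv2.COLOR_RGB2BGR)
cv2.imwrite("pics/z4.png",cv2.resize(b[215:315,180:290],(660,600),interpolation=cv2.INTER_CUBIC))
E
```

View pics/z4.png

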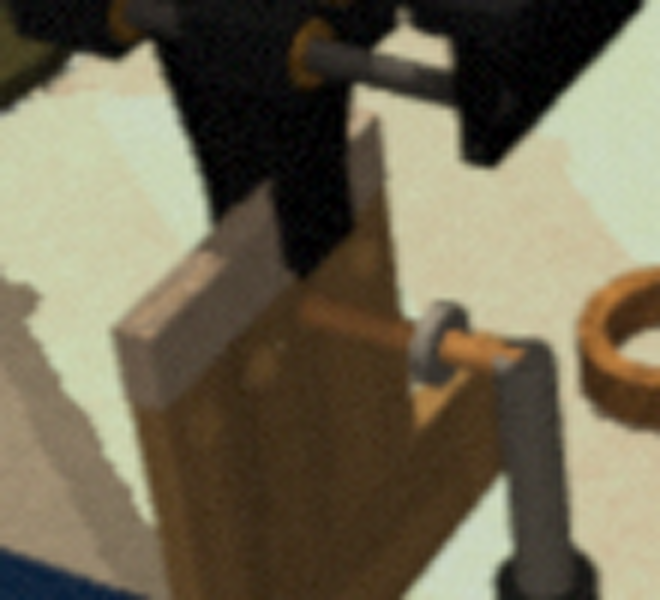

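The dowel runs into hole 3, with holes 1 and 2 still free at (205,425) and (265,365) in the crop. I'll slide on without contact, then feel for the collar.

Emit:
step_arm:
  commands:
    - {"travel": [0,0.003,0],"turn": [0,0,0]}
    - {"travel": [0,0.006,0],"turn": [0,0,0]}
    - {"travel": [0,0.009,0],"turn": [0,0,0]}
    - {"travel": [0,0.012,0],"turn": [0,0,0]}
    - {"travel": [0,0.014,0],"turn": [0,0,0]}

```text
time: 10.7
position: [0.5019, -0.2445, 0.2375]
tool_rot: [2.093, 2.343, -0.0]
ft_force: [-0.8, -1.0, -1.4]
grip_width: 0.113
grip_force: 25.0
```

Emit:
step_arm:
  commands:
    - {"travel": [0,0.003,0],"turn": [0,0,0]}
    - {"travel": [0,0.006,0],"turn": [0,0,0]}
    - {"travel": [0,0.008,0],"turn": [0,0,0]}
    - {"travel": [0,0.01,0],"turn": [0,0,0]}
    - {"travel": [0,0.01,0],"turn": [0,0,0]}

```text
time: 11.2
position: [0.5117, -0.2434, 0.2375]
tool_rot: [2.093, 2.343, -0.0]
ft_force: [0.2, 0.5, -1.3]
grip_width: 0.107
grip_force: 25.0
```

Emit:
step_arm:
  commands:
    - {"travel": [0,0.001,0],"turn": [0,0,0]}
    - {"travel": [0,0.002,0],"turn": [0,0,0]}
    - {"travel": [0,0.003,0],"turn": [0,0,0]}
    - {"travel": [0,0.003,0],"turn": [0,0,0]}

```text
time: 11.6
position: [0.5146, -0.2431, 0.2376]
tool_rot: [2.093, 2.343, 0.0]
ft_force: [0.0, 0.7, -1.2]
grip_width: 0.113
grip_force: 25.0
```

Now 1 mm at a time until it touches.

Emit:
step_arm:
  commands:
    - {"travel": [0,0.0005,0],"turn": [0,0,0]}
    - {"travel": [0,0.001,0],"turn": [0,0,0]}
    - {"travel": [0,0.0015,0],"turn": [0,0,0]}
    - {"travel": [0,0.0015,0],"turn": [0,0,0]}

```text
time: 12.0
position: [0.516, -0.2429, 0.2375]
tool_rot: [2.093, 2.343, 0.0]
ft_force: [0.6, -1.0, -1.4]
grip_width: 0.11
grip_force: 25.0
```

Emit:
step_arm:
  commands:
    - {"travel": [0,0.0005,0],"turn": [0,0,0]}
    - {"travel": [0,0.001,0],"turn": [0,0,0]}
    - {"travel": [0,0.0015,0],"turn": [0,0,0]}
    - {"travel": [0,0.0015,0],"turn": [0,0,0]}

```text
time: 12.4
position: [0.5175, -0.2427, 0.2376]
tool_rot: [2.093, 2.343, 0.0]
ft_force: [-1.0, 0.1, -1.5]
grip_width: 0.112
grip_force: 25.0
```

Emit:
step_arm:
  commands:
    - {"travel": [0,0.0005,0],"turn": [0,0,0]}
    - {"travel": [0,0.001,0],"turn": [0,0,0]}
    - {"travel": [0,0.001,0],"turn": [0,0,0]}

```text
time: 12.7
position: [0.5185, -0.2426, 0.2375]
tool_rot: [2.093, 2.343, 0.0]
ft_force: [0.0, -0.2, -2.0]
grip_width: 0.11
grip_force: 25.0
```

Emit:
step_arm:
  commands:
    - {"travel": [0,0.0005,0],"turn": [0,0,0]}
    - {"travel": [0,0.001,0],"turn": [0,0,0]}
    - {"travel": [0,0.001,0],"turn": [0,0,0]}

```text
time: 13.0
position: [0.5195, -0.2425, 0.2376]
tool_rot: [2.093, 2.343, 0.0]
ft_force: [-0.2, 1.0, -1.1]
grip_width: 0.11
grip_force: 25.0
```

Emit:
step_arm:
  commands:
    - {"travel": [0,0.0005,0],"turn": [0,0,0]}
    - {"travel": [0,0.001,0],"turn": [0,0,0]}
    - {"travel": [0,0.001,0],"turn": [0,0,0]}

```text
time: 13.3
position: [0.5205, -0.2424, 0.2375]
tool_rot: [2.093, 2.343, 0.0]
ft_force: [-0.3, -0.7, -0.7]
grip_width: 0.114
grip_force: 25.0
```

Emit:
step_arm:
  commands:
    - {"travel": [0,0.0005,0],"turn": [0,0,0]}
    - {"travel": [0,0.001,0],"turn": [0,0,0]}
    - {"travel": [0,0.001,0],"turn": [0,0,0]}

```text
time: 13.6
position: [0.5215, -0.2423, 0.2376]
tool_rot: [2.093, 2.343, 0.0]
ft_force: [0.5, 0.0, -0.7]
grip_width: 0.112
grip_force: 25.0
```

Emit:
step_arm:
  commands:
    - {"travel": [0,0.0005,0],"turn": [0,0,0]}
    - {"travel": [0,0.001,0],"turn": [0,0,0]}
    - {"travel": [0,0.001,0],"turn": [0,0,0]}

```text
time: 13.9
position: [0.522, -0.2423, 0.2375]
tool_rot: [-2.093, -2.342, 0.001]
ft_force: [-1.7, 0.5, -0.5]
grip_width: 0.109
grip_force: 25.0
```

```bash
python3 - <<'E'
from h import *
b=cv2.cvtColor(ctrl.get_image("scene"),cv2.COLOR_RGB2BGR);s=ctrl.get_state();print(s["torque"],s["ft_force"])
a=cv2.cvtColor(ctrl.get_image("top"),cv2.COLOR_RGB2BGR)
cv2.imwrite("pics/z5.png",cv2.resize(b[235:300,210:290],(790,600),interpolation=cv2.INTER_CUBIC))
E
```

```text
[-0.03207208  0.44684212  0.02922443] [-2.11276953  0.50822522  0.02405359]
```

View pics/z5.png

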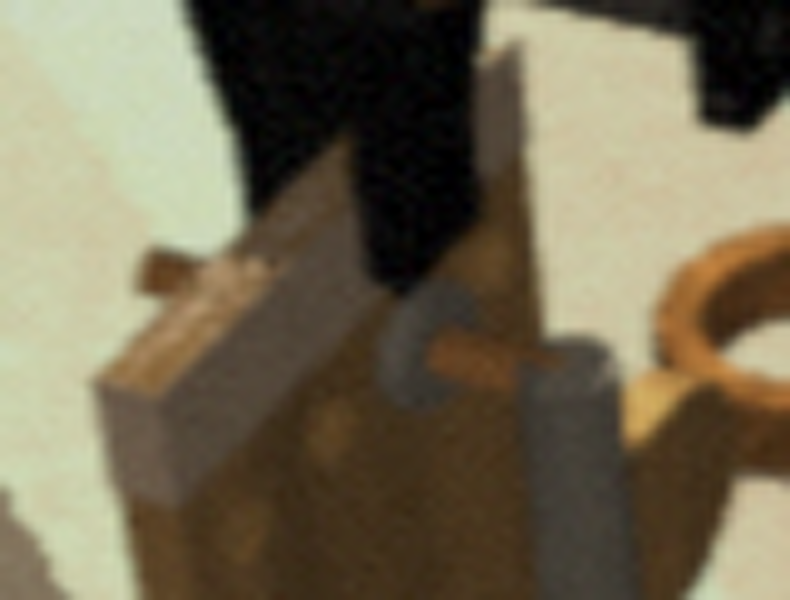

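The view shows the plate's face at the collar (430,345 in the crop), and the -2 N along x confirms contact. Now I'll feel downward in small steps.

Emit:
step_arm:
  commands:
    - {"travel": [0,-0.0003,0.0003],"turn": [0,0,0]}
    - {"travel": [0,-0.0003,0.0006],"turn": [0,0,0]}
    - {"travel": [0,-0.0003,0.0006],"turn": [0,0,0]}

```text
time: 14.3
position: [0.522, -0.2424, 0.2369]
tool_rot: [-2.093, -2.343, 0.0]
ft_force: [-2.0, -0.3, -1.2]
grip_width: 0.109
grip_force: 25.0
```

Emit:
step_arm:
  commands:
    - {"travel": [0,0,0.0003],"turn": [0,0,0]}
    - {"travel": [0,0,0.0006],"turn": [0,0,0]}
    - {"travel": [0,0,0.0006],"turn": [0,0,0]}

```text
time: 14.6
position: [0.522, -0.2423, 0.2363]
tool_rot: [-2.093, -2.343, 0.0]
ft_force: [-1.9, -0.7, -0.1]
grip_width: 0.111
grip_force: 25.0
```

Emit:
step_arm:
  commands:
    - {"travel": [0,0,0.0003],"turn": [0,0,0]}
    - {"travel": [0,0,0.0005],"turn": [0,0,0]}
    - {"travel": [0,0,0.0005],"turn": [0,0,0]}

```text
time: 14.9
position: [0.522, -0.2424, 0.2361]
tool_rot: [2.093, 2.343, 0.0]
ft_force: [-2.9, 0.7, 1.1]
grip_width: 0.11
grip_force: 25.0
```

Emit:
step_arm:
  commands:
    - {"travel": [0,0,0.0003],"turn": [0,0,0]}
    - {"travel": [0,0,0.0005],"turn": [0,0,0]}
    - {"travel": [0,0,0.0005],"turn": [0,0,0]}

```text
time: 15.2
position: [0.522, -0.2424, 0.236]
tool_rot: [2.093, 2.343, 0.001]
ft_force: [-4.0, 0.6, 5.9]
grip_width: 0.111
grip_force: 25.0
```

Emit:
step_arm:
  commands:
    - {"travel": [0,-0.0003,-0.0004],"turn": [0,0,0]}
    - {"travel": [0,-0.0004,-0.0005],"turn": [0,0,0]}
    - {"travel": [0,-0.0004,-0.0005],"turn": [0,0,0]}

```text
time: 15.5
position: [0.522, -0.2423, 0.236]
tool_rot: [2.092, 2.342, 0.001]
ft_force: [-1.1, -0.1, 2.7]
grip_width: 0.113
grip_force: 25.0
```

Emit:
step_arm:
  commands:
    - {"travel": [0,0,0],"turn": [0,0,0]}
    - {"travel": [0,0,0],"turn": [0,0,0]}
  gripper: 0.0
  force: 4

```text
time: 15.7
position: [0.522, -0.2423, 0.236]
tool_rot: [2.092, 2.342, 0.001]
ft_force: [-1.2, 0.3, 2.8]
grip_width: 0.113
grip_force: 4.0
```

Emit:
step_arm:
  commands:
    - {"travel": [0,0,0],"turn": [0,0,0]}
    - {"travel": [0,0,0],"turn": [0,0,0]}
    - {"travel": [0,0,0],"turn": [0,0,0]}
    - {"travel": [0,0,0],"turn": [0,0,0]}
    - {"travel": [0,0,0],"turn": [0,0,0]}
  gripper: 0.35

```text
time: 16.2
position: [0.5217, -0.2422, 0.2357]
tool_rot: [-2.093, -2.343, -0.0]
ft_force: [-1.0, 0.1, -0.2]
grip_width: 0.345
grip_force: 0.0
```

```bash
python3 - <<'E'
from h import *
b=cv2.cvtColor(ctrl.get_image("scene"),cv2.COLOR_RGB2BGR);s=ctrl.get_state();print(s["time"],s["grip_width"],s["ft_force"])
cv2.imwrite("pics/z6.png",cv2.resize(b[225:335,200:300],(546,600),interpolation=cv2.INTER_CUBIC))
E
```

```text
16.25 0.34823753233531346 [-0.35426472 -1.33217452  0.22546381]
```

View pics/z6.png

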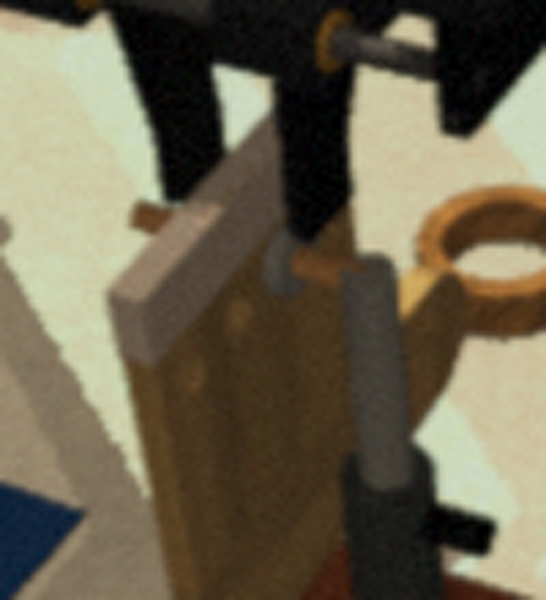

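It hangs freely: the gripper is open and the plate's face is at the collar (285,265). That was my tenth and last picture, so I'll lift straight off.

Emit:
step_arm:
  commands:
    - {"travel": [0,0,-0.004],"turn": [0,0,0]}
    - {"travel": [0,0,-0.01],"turn": [0,0,0]}
    - {"travel": [0,0,-0.018],"turn": [0,0,0]}
    - {"travel": [0,0,-0.028],"turn": [0,0,0]}
    - {"travel": [0,0,-0.04],"turn": [0,0,0]}

```text
time: 16.75
position: [0.5217, -0.2424, 0.2769]
tool_rot: [2.093, 2.343, 0.0]
ft_force: [-0.2, 0.4, -0.4]
grip_width: 0.353
grip_force: 0.0
```

Emit:
step_arm:
  commands:
    - {"travel": [0,0,-0.02],"turn": [0,0,0]}
    - {"travel": [0,0,-0.04],"turn": [0,0,0]}
    - {"travel": [0,0,-0.06],"turn": [0,0,0]}
    - {"travel": [0,0,-0.08],"turn": [0,0,0]}
    - {"travel": [0,0,-0.1],"turn": [0,0,0]}

```text
time: 17.25
position: [0.5216, -0.2424, 0.3778]
tool_rot: [2.092, 2.342, 0.001]
ft_force: [-0.6, -0.1, 0.0]
grip_width: 0.35
grip_force: 0.0
```

```bash
python3 - <<'E'
from h import *
np.set_printoptions(precision=4,suppress=True)
s=ctrl.get_state();a=cv2.cvtColor(ctrl.get_image("wrist"),cv2.COLOR_RGB2BGR);b=cv2.cvtColor(ctrl.get_image("scene"),cv2.COLOR_RGB2BGR)
cv2.imwrite("pics/w7.png",a);cv2.imwrite("pics/s7.png",b);print(s["position"],s["ft_force"])
# stocking top edge z = dowel .2016 + 4.5-6.5+38 -> .2376 ; project collar-contact prediction into wrist
c=np.array([.551,-.238]);x=np.array([.9938,.1115]);y=np.array([-.1115,.9938])
R=Ro.from_rotvec(s["tool_rot"]).as_matrix()
for t in(.038,-.062):print(proj("wrist",s["position"]*[1,1,0]+[0,0,.2376]+R@[t,0,0],s))
g=a.sum(2)//3
for r in(190,200,210,220,230,240,250):print(r,g[r,300:350:2])
# heel & toe corners of white band's lower edge in scene: row of band at columns
for X in([0.005,-.062],[.005,.038]):
    print("pred scene top corners",proj("scene",s["position"]*[1,1,0]+[0,0,.2376]+R@[X[1],X[0],0]))
gs=b.sum(2)//3
for r in range(240,300,6):print(r,gs[r,205:275:2])
E
```

```text
[ 0.5216 -0.2424  0.3778] [-0.5669 -0.0975  0.0375]
(np.float64(323.08751117668487), np.float64(182.57075099044033))
(np.float64(323.17736890168527), np.float64(298.87716810151113))
190 [137  70  73  70  69  71  71  71 162 228 201 197 217 215 224 185  63  57
  45  34  34  35  39  41  41]
200 [112  55  53  47  42  40  47  64 137 217 211 210 210 213 224 175  59  62
  60  48  56  85  85  80  77]
210 [119  51  53  47  42  42  45  44 128 205 209 210 218 232 231 197 135 113
  51  36  38  46  45  53  68]
220 [ 87  91  88  91  89  89  89  90 102 116 109 113 117 139 156 132 111 103
  91  88  85  89  88  90  94]
230 [144  60  51  50  51  46  49  50  75 118 113 124 128 125 122 106  80  71
  53  46  45  43  45  47  52]
240 [177 178 174 173 178 177 181 181 164 127 116 132 134 120 116 152 174 169
 171 171 177 180 178 175 174]
250 [178 179 176 174 174 172 178 178 175 174 174 176 175 161 170 170 178 182
 179 174 172 171 181 182 184]
pred scene top corners (np.float64(223.89895544104763), np.float64(278.125436253459))
pred scene top corners (np.float64(260.3083968611741), np.float64(239.0856257283161
[... 772 characters left out ...]
79 180 179 169 122 117 116 113  76  64  60
  64  63  62  46  59  61  45  41  45  49  45  46 122 178 168 174 176]
276 [183 183 182 179 183 177 178 174 138 114 116 114  87  64  65  66  61  66
  56  44  45  43  62  52  46  47  47  58  58  54  55  68  63  61 118]
282 [186 181 178 181 177 180 178 150  83  81  78  65  63  63  62  60  40  39
  47  58  54  45  42  42  41  51  47  50  44  48  54  58  55  50  87]
288 [186 180 181 183 181 179 182 184 125  79  81  74  65  56  46  44  42  37
  37  44  43  41  39  41  43  47  45  46  45  44  55  57  56  55  47]
294 [126 179 182 182 185 184 184 181 183  96  54  60  47  43  57  56  51  38
  40  40  43  44  40  40  43  45  44  48  45  43  55  57  55  56  49]
```

The stocking hangs level where it was released: its edge is centred on column 323 and both top corners match the prediction to within about a pixel. The gripper is well clear, so I'm handing in.

```bash
python3 -c "
from bench import ctrl
print(ctrl.close_job())"
```

```text
the job is handed in; nothing more can be done
None
```

The stocking hangs level by hole 3, slid up to the steel collar with light contact (about 6 N at most), and the job was handed in at about 17 s with the gripper clear; I didn't move any of the other items.

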